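# Press down a stick-on shelf light along its whole length

### The job

The black L-shaped stick-on light has just been laid on the little white cubby shelf. With your fingers closed, start on its orange socket end and run your fingertips along the top of it, round the corner and out to the end of the short leg, in one pass and pressing lightly all the way so that the foam tape takes hold everywhere; then take your hand away. Do not press hard, do not pull the light up, and leave the other things where they are.

Things in the scene. Friction and masses are not known exactly. Their poses are not given: they have to be found in the camera images.
- shelf: cubby shelf board lying flat on the table, too heavy to shift: white, 210 x 290 x 18 mm, x from -85 to +125 mm and y from -145 to +145 mm of its origin. Origin on the table surface under the middle of the L-shaped light; z up. The light's long leg runs along the board's own y near its -x edge, the short leg along its own x near its +y edge.
- socket_end (a point): point on the top face of the light, on its centre line, in the orange socket cap (the last 24 mm of the long leg), 9 mm in from that end. At shelf (-60, -115, 31) mm, 13 mm above the board, foam unsqueezed. Like the other two points it belongs to the shelf and does not sink with the light. Press within about 20 mm of it to start.
- corner (a point): point on the top face of the light where the centre lines of its legs cross (grey corner piece), at shelf (-60, 115, 31) mm. The light is one rigid L, black profile 18 mm wide and 9 mm high with a white cover strip, its top flat and smooth to slide over: 230 mm from socket_end to corner, 120 mm from corner to far_end.
- far_end (a point): point on the top face of the light, on its centre line, in the grey cap of the short leg, 9 mm in from that end. At shelf (60, 115, 31) mm.
- light_bar (a joint): how far the light is pressed into its 4 mm foam tape, in m: 0 at rest, growing downward. It sinks level, about 1 mm per 2.5 N, bottoms out hard at 4 mm (10 N) and springs back when let go. A light press is 1 to 3 mm; over 20 N is too hard. The place pressed is judged by the point midway between the fingers (TCP): keep them closed and the tool about upright.
- screwdriver: blue-handled screwdriver, 110 mm long, lying on the board inside the L; leave it. Origin on its underside near the middle.
- pin_tray: clear open tray of steel shelf pins, 70 x 55 x 22 mm, on the board inside the L; leave it. Origin under its centre.
- sandal_a: sage green sandal, 240 x 92 mm, strap 65 mm high, on the table to the left; leave it. Origin under its centre.
- sandal_b: the other sandal of the pair, same size; leave it. Origin under its centre.
- tape_measure: yellow tape measure, 70 x 36 mm, 62 mm high, on the table to the right; leave it. Origin under its centre.
- perfume: amber glass perfume bottle, 48 mm across, 100 mm high, on the table to the right; leave it. Origin under its centre.
- light_carton: the light's empty white and orange carton, 280 x 45 x 40 mm, lying to the right of the board; leave it. Origin under its centre.

How it is judged (in metres and radians):
On the way, in this order (a step that is already met when the one before it is completed fails the run):
1. fingertips press lightly on the orange socket cap end (x of the grasp point in the frame of shelf between -0.09 and -0.03 m and y of the grasp point in the frame of shelf between -0.145 and -0.09 m and value of joint light_bar above 0.0005 m and contact force between the fingers and light_bar above 0.4 N), for 0.04 s.
2. still pressing lightly, further along the long leg (1 of 4) (x of the grasp point in the frame of shelf between -0.09 and -0.03 m and y of the grasp point in the frame of shelf between -0.08 and -0.055 m and value of joint light_bar above 0.0005 m and contact force between the fingers and light_bar above 0.4 N), for 0.04 s.
3. still pressing lightly, further along the long leg (2 of 4) (x of the grasp point in the frame of shelf between -0.09 and -0.03 m and y of the grasp point in the frame of shelf between -0.04 and -0.015 m and value of joint light_bar above 0.0005 m and contact force between the fingers and light_bar above 0.4 N), for 0.04 s.
4. still pressing lightly, further along the long leg (3 of 4) (x of the grasp point in the frame of shelf between -0.09 and -0.03 m and y of the grasp point in the frame of shelf between 0 and 0.025 m and value of joint light_bar above 0.0005 m and contact force between the fingers and light_bar above 0.4 N), for 0.04 s.
5. still pressing lightly, further along the long leg (4 of 4) (x of the grasp point in the frame of shelf between -0.09 and -0.03 m and y of the grasp point in the frame of shelf between 0.04 and 0.065 m and value of joint light_bar above 0.0005 m and contact force between the fingers and light_bar above 0.4 N), for 0.04 s.
6. still pressing lightly at the corner (x of the grasp point in the frame of shelf between -0.09 and -0.035 m and y of the grasp point in the frame of shelf between 0.085 and 0.145 m and value of joint light_bar above 0.0005 m and contact force between the fingers and light_bar above 0.4 N), for 0.04 s.
7. still pressing lightly, further along the short leg (1 of 2) (x of the grasp point in the frame of shelf between -0.025 and -0.003 m and y of the grasp point in the frame of shelf between 0.085 and 0.145 m and value of joint light_bar above 0.0005 m and contact force between the fingers and light_bar above 0.4 N), for 0.04 s.
8. still pressing lightly, further along the short leg (2 of 2) (x of the grasp point in the frame of shelf between 0.012 and 0.034 m and y of the grasp point in the frame of shelf between 0.085 and 0.145 m and value of joint light_bar above 0.0005 m and contact force between the fingers and light_bar above 0.4 N), for 0.04 s.
9. still pressing lightly at the far end cap (x of the grasp point in the frame of shelf between 0.045 and 0.095 m and y of the grasp point in the frame of shelf between 0.085 and 0.145 m and value of joint light_bar above 0.0005 m and contact force between the fingers and light_bar above 0.4 N), for 0.04 s.
At the end, for the whole second after the job is handed in: the whole light has been pressed in order from the socket end round the corner to the far end (at least 0.5 mm of foam squeeze in each stretch of the path), the light is back at rest within 1 mm, and every bystander is at rest within 15 mm of where it was (value of joint light_bar between -0.001 and 0.001 m and distance of each of screwdriver, pin_tray, sandal_a, sandal_b, tape_measure, perfume, light_carton from where it was at the start of the episode below 0.015 m and linear speed of each of screwdriver, pin_tray, sandal_a, sandal_b, tape_measure, perfume, light_carton below 0.02 m/s); the robot touches nothing.
It fails at once if the light is pressed harder than 20 N (contact force between any of the fingers, the arm and light_bar above 20 N).
It fails at once if the light is pulled up off the board by more than 1.5 mm (value of joint light_bar below -0.0015 m).
It fails at once if a bystander is moved by more than 15 mm (distance of any of screwdriver, pin_tray, sandal_a, sandal_b, tape_measure, perfume, light_carton from where it was at the start of the episode above 0.015 m).
It also fails if it takes over 48 s, if anything falls off the work surface, if the arm or the gripper's body presses on something with over 40 N, if the wrist force passes 120 N, or if a joint passes its speed limit or range.

### The arm

A 7-joint arm with a two-finger parallel gripper is mounted at the origin on the work surface. World frame = base frame: x ahead of the robot, y to its left, z up, the work surface at z = 0. Lengths are in mm, angles in rad, forces in N, time in s.
With the tool pointing down it reaches from about 400 to 875 mm from the base axis. Payload 4.4 kg.
Tool frame: the origin (TCP) lies between the finger pads, 19 mm behind the fingertips; this is the grasp point; z points along the fingers, y is the line along which they close (so a half turn about z gives the same grasp; the last joint's range is limited). The gripper opens to 85 mm and grips with 20 to 120 N. Pads are 22 mm wide; open, the fingers measure 114 mm over their backs; the gripper's body (76 mm by 85 mm) begins 54 mm behind the grasp point. The pads swing forward as they close: fully open they stand 13 mm farther back than shut.
Start: joints at [-1.198, 0.628, 0.038, 1.517, -0.027, 0.996, -0.02], TCP at [276.134, 588.445, 250.013] pointing down, gripper open.
Joint ranges: [-3.06, 3.06], [-0.37, 2.12], [-1.25, 1.32], [0.18, 2.47], [-1.1, 4.24], [0.23, 1.98], [-2.94, 2.94]. Speed limits (rad/s): [2.57, 2.57, 3.14, 3.14, 3.14, 3.14, 3.14].

### API

Orientations are given as [roll, pitch, yaw] about the fixed x, y, z axes, in that order (R = Rz(yaw) Ry(pitch) Rx(roll)).
In Python, from cell import ctrl gives the robot as it stands.
- The arm moves only by the shell command python3 nudge.py 'ROWS'. ROWS is a JSON list of rows, 1 to 12 of them, each an object with the fields tx, ty, tz (the shift in shares of the most that a row can go, 1 being 50 mm), drx, dry, drz (a rotation vector in a scale on which 1.0 is 2 pi rad), jaw (the finger opening in mm); a field left out counts as zero (the opening has to be given); each row shifts and turns the commanded pose from where the row before left it, along the tool's axes as they then stand; what a row does not reach is not made up. A row lasts 1/10 s, in which the tool goes at most 50 mm and 0.15 rad, less where a joint would pass 70% of its speed; a pose out of reach is approached as far as the arm can. The fingers move at their own pace and stop on an object; the grip force is fixed at half the most. Time passes only in rows, so rows that do not move let the fingers close. It prints the time, the measured TCP pose, the force, the opening and the grip force at its end. Input that does not fit is refused with a message, and nothing moves.
- ctrl.read_state(): the state, without advancing time (a new reading comes with each control period).
- ctrl.get_image(name): name is "side" or "top" or "wrist"; returns the picture (480x640x3 uint8, blue, green, red); there is no depth.
- ctrl.calibration(name): a dict with "fx", "fy", "cx", "cy" (pixels), "rvec" (rotation vector, rad) and "tvec" (3), from world to camera coordinates, as OpenCV has them; the wrist camera has in their place "hand_eye" (4x4, takes a point from camera to tool coordinates, whose origin is the TCP and whose axes are the flange's). Camera axes: x right, y down, z forward; pixel columns grow to the right and rows downward; lengths in mm; the calibration is good to about 2 mm. A picture is of the moment at which its call begins: read the wrist's pose just before it. calibration takes no time and is no camera call.
- ctrl.finish_job(): hands the job in; it is judged then, once.
The state is a dict: "clock": time; "qpos": joint angles; "qd": joint speeds; "tau": joint torques, N m; "eef_pos": TCP position; "tool_rot": TCP orientation; "force": force on the tool from outside, world axes, zero at the start; "torque": the same for the moment, N m; "width": finger opening in mm; "gripper_force": force on a finger pad.
Only numpy, scipy, OpenCV 4.12 (cv2) and the standard library are available. Lean on these libraries where they do the work, as an engineer would, in place of code of your own. Each camera call takes 0.05 s, during which the arm holds its last target. There are 200 camera calls.

## Working session

There is one attempt and no reset: what is moved stays moved. The work goes in short steps, Python scripts to look and compute and a shell command to move; the robot and the scene stay as the last step left them, time stands still between calls to the robot, and variables do not carry over. Pictures are saved under pics/ and viewed, at most 10 in all, crops included, and the job is handed in when it is done.

```bash
ls; mkdir -p pics; python3 - <<'E'
from cell import ctrl
import cv2
s=ctrl.read_state();print({k:s[k] for k in("clock","eef_pos","tool_rot","force","width")})
for n in("top","side"):
    cv2.imwrite(f"pics/{n}0.png",ctrl.get_image(n));print(n,ctrl.calibration(n))
E
```

```text
cell.py
nudge.py
pics
{'clock': 0.0, 'eef_pos': array([275.86175487, 587.88858912, 249.08357801]), 'tool_rot': array([-3.13964581e+00,  1.30205916e-05,  2.70282003e+00]), 'force': array([0.57480417, 0.06431828, 0.6268605 ]), 'width': 85.18864163605855}
top {'fx': 533.4444834872937, 'fy': 533.4444834872937, 'cx': 318.098018472048, 'cy': 238.98257549136713, 'rvec': array([ 2.10816871, -2.1277156 ,  0.19963091]), 'tvec': array([  30.74330679,  522.41156428, 1174.05215248])}
side {'fx': 549.5884681820053, 'fy': 549.5884681820053, 'cx': 320.82859221596664, 'cy': 234.26245831076338, 'rvec': array([ 0.81489459, -2.57378401,  1.04585411]), 'tvec': array([ 462.64333367,  241.32846721, 1294.11198501])}
```

View pics/top0.png

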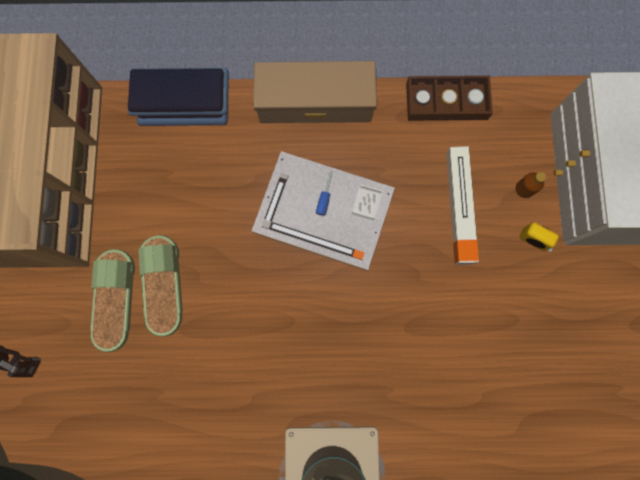

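View pics/side0.png

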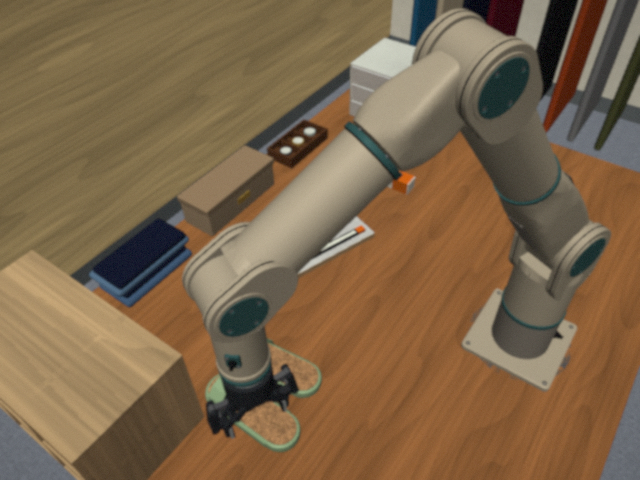

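The top view shows the board centred near (323,210). The orange socket is at about (358,255), the corner at (268,223), and the far end at (282,181). The side view has the light mostly hidden by the arm, and the tool is above the sandals. Next I'll measure the board and the light by mask.

```bash
cat > h.py <<'E'
import numpy as np, cv2
from scipy.spatial.transform import Rotation as R
from cell import ctrl
def ray(n,px,z):
    c=ctrl.calibration(n);Rm=R.from_rotvec(c["rvec"]).as_matrix()
    o=-Rm.T@c["tvec"]
    d=np.c_[(np.atleast_2d(px)-[c["cx"],c["cy"]])/[c["fx"],c["fy"]],np.ones(len(np.atleast_2d(px)))]@Rm
    return o+d*((z-o[2])/d[:,2])[:,None]
E
python3 - <<'E'
from h import *
im=cv2.imread("pics/top0.png");hsv=cv2.cvtColor(im,cv2.COLOR_BGR2HSV)
roi=np.zeros(im.shape[:2],np.uint8);roi[145:275,245:400]=255
w=cv2.inRange(hsv,(0,0,120),(180,50,255))&roi
w=cv2.morphologyEx(w,cv2.MORPH_CLOSE,np.ones((9,9)))
c=max(cv2.findContours(w,0,2)[0],key=cv2.contourArea)
p=ray("top",c[:,0].astype(float),18)[:,:2].astype(np.float32)
r=cv2.minAreaRect(p);print("board",r);bx=cv2.boxPoints(r);print(bx)
o=cv2.inRange(hsv,(3,150,150),(20,255,255))&roi
# restrict to the board
m=np.zeros_like(roi);cv2.fillPoly(m,[cv2.convexHull(c)],255);m=cv2.erode(m,np.ones((5,5)))
o&=m;print("orange",cv2.countNonZero(o),ray("top",np.argwhere(o)[:,::-1].mean(0),31))
k=cv2.inRange(hsv,(0,0,0),(180,255,75))&m
q=cv2.findContours(k,0,2)[0]
for a in q:
    if cv2.contourArea(a)>15:
        rr=cv2.minAreaRect(ray("top",a[:,0].astype(float),31)[:,:2].astype(np.float32));print(a[:,0].mean(0),rr)
cv2.imwrite("pics/crop0.png",cv2.resize(im[145:275,245:400],None,fx=5,fy=4.5,interpolation=cv2.INTER_CUBIC)[:, :775])
s=ctrl.read_state();print(R.from_euler("xyz",s["tool_rot"]).as_matrix().round(3))
E
```

```text
board ((602.4747314453125, 13.314926147460938), (289.6918029785156, 210.6863250732422), 70.78421783447266)
[[ 455.328    -88.78974]
 [ 654.2761  -158.13226]
 [ 749.62146  115.41959]
 [ 550.67334  184.76212]]
orange 68 [[489.6629979  -65.61528296  31.        ]]
[[-0.905  0.425 -0.001]
 [ 0.425  0.905 -0.002]
 [-0.    -0.002 -1.   ]]
```

View pics/crop0.png

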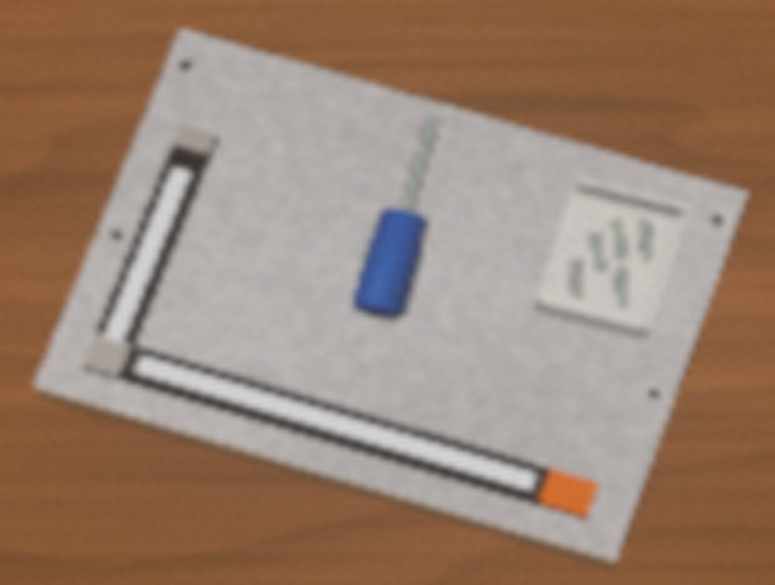

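The board measures 289.7 x 210.7 mm against 290 x 210. The orange centroid is within 1 mm of where the board pose puts it. That gives socket (489,-69), corner (565,148) and far end (678,109), all within reach. The crop shows the L clear of the screwdriver and the tray. Turning the tool z by -0.103 puts tool y along the long leg and tool -x along the short leg.

The rows are not in the units I measure in: shifts go in shares of 50 mm and turns go in shares of 2 pi rad. I convert before sending: -37 mm is -0.74, -28 mm is -0.56, -0.103 rad / 6.2832 = -0.0164.

```bash
cat > where.py <<'E'
from h import *
s=ctrl.read_state();O=np.array([583.6,19.9,0]);Rs=R.from_euler("z",-19.22,degrees=True).as_matrix()
T=R.from_euler("xyz",s["tool_rot"]).as_matrix();p=s["eef_pos"]
print("t",round(s["clock"],2),"shelf",((p-O)@Rs).round(1),"z",p[2].round(2),"F",s["force"].round(2),"w",round(s["width"],1))
for n,q in dict(socket=(-60,-115),corner=(-60,115),far=(60,115)).items():
    print(n,"tool delta",((Rs@[*q,50]+O-p)@T).round(1))
print("tool in shelf",(Rs.T@T).round(3).tolist(),"q",s["qpos"].round(2))
E
python3 nudge.py '[{"drz": -0.0164,"jaw": 0},{"tx": -0.2,"ty": -0.26,"jaw": 0},{"tx": -0.4,"ty": -0.52,"jaw": 0},{"tx": -0.56,"ty": -0.74,"jaw": 0},{"tx": -0.56,"ty": -0.74,"jaw": 0},{"tx": -0.56,"ty": -0.74,"jaw": 0},{"tx": -0.56,"ty": -0.74,"jaw": 0},{"tx": -0.56,"ty": -0.74,"jaw": 0},{"tx": -0.56,"ty": -0.74,"jaw": 0},{"tx": -0.56,"ty": -0.74,"jaw": 0},{"tx": -0.4,"ty": -0.52,"jaw": 0},{"tx": -0.2,"ty": -0.26,"jaw": 0}]'; python3 where.py
```

```text
clock: 1.3
eef_pos: [407.3, 182.2, 249.9]
tool_rot: [-3.14, 0.0, 2.801]
force: [0.8, 0.2, -0.8]
width: 0.2
gripper_force: 0.0
t 1.3 shelf [-219.9   95.2  249.9] z 249.91 F [ 0.84  0.22 -0.79] w 0.2
socket tool delta [-160.9 -209.1  200.3]
corner tool delta [-159.7   20.9  199.9]
far tool delta [-279.7   21.5  199.9]
tool in shelf [[-1.0, 0.005, 0.0], [0.005, 1.0, -0.002], [-0.0, -0.002, -1.0]] q [-0.52  0.34  0.04  2.06 -0.02  0.74  0.77]
```

In the tool's units: -35 mm is -0.7, -27 mm is -0.54, 0.005 rad / 6.2832 = 0.0008.

```bash
python3 nudge.py '[{"tx": -0.26,"ty": -0.34,"drz": 0.0008,"jaw": 0},{"tx": -0.54,"ty": -0.7,"tz": 0.3,"jaw": 0},{"tx": -0.54,"ty": -0.7,"tz": 0.4,"jaw": 0},{"tx": -0.54,"ty": -0.7,"tz": 0.5,"jaw": 0},{"tx": -0.54,"ty": -0.7,"tz": 0.5,"jaw": 0},{"tx": -0.54,"ty": -0.7,"tz": 0.5,"jaw": 0},{"tx": -0.26,"ty": -0.34,"tz": 0.5,"jaw": 0},{"tz": 0.5,"jaw": 0},{"tz": 0.3,"jaw": 0},{"tz": 0.1,"jaw": 0},{"jaw": 0},{"jaw": 0}]' >/dev/null; python3 where.py; python3 -c "
from h import *
cv2.imwrite('pics/w1.png',ctrl.get_image('wrist'))"
```

```text
t 2.5 shelf [ -62.6 -109.3   71.7] z 71.7 F [ 0.18  0.27 -1.08] w 0.1
socket tool delta [-2.6 -5.7 21.7]
corner tool delta [ -1.5 224.3  21.8]
far tool delta [-121.5  224.9   21.9]
tool in shelf [[-1.0, 0.005, 0.001], [0.005, 1.0, 0.0], [-0.001, 0.0, -1.0]] q [ 0.06  0.7   0.02  2.09 -0.04  0.34  1.34]
```

View pics/w1.png

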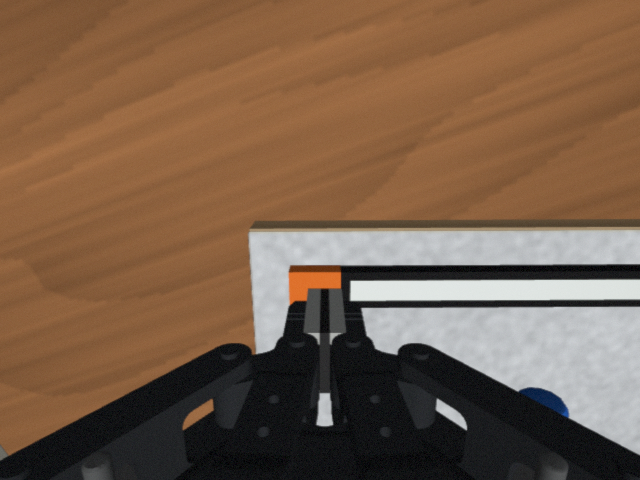

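The wrist view shows the closed fingertips at about (325,305), right by the orange cap at (290-340, 270-300), which agrees with the measured pose. I'll go down to just above it.

In the tool's units: 8 mm is 0.16, -2.6 mm is -0.052.

```bash
python3 nudge.py '[{"tx": -0.052,"ty": -0.07,"tz": 0.16,"jaw": 0},{"tz": 0.12,"jaw": 0},{"tz": 0.06,"jaw": 0},{"jaw": 0},{"jaw": 0}]'>/dev/null; python3 where.py; python3 nudge.py '[{"tz": 0.03,"jaw": 0},{"tz": 0.02,"jaw": 0},{"tz": 0.02,"jaw": 0},{"jaw": 0},{"jaw": 0}]' >/dev/null; python3 where.py
```

```text
t 3.05 shelf [ -60.5 -113.1   54. ] z 54.03 F [-0.03 -1.21  0.53] w -0.3
socket tool delta [-0.5 -1.9  4. ]
corner tool delta [  0.7 228.1   4. ]
far tool delta [-119.3  228.7    4. ]
tool in shelf [[-1.0, 0.005, -0.0], [0.005, 1.0, -0.0], [0.0, -0.0, -1.0]] q [ 0.07  0.74  0.02  2.09 -0.03  0.31  1.34]
t 3.55 shelf [ -60.3 -113.2   50.7] z 50.66 F [-0.16 -0.05  0.63] w -0.1
socket tool delta [-0.3 -1.8  0.7]
corner tool delta [  0.9 228.2   0.7]
far tool delta [-119.1  228.8    0.7]
tool in shelf [[-1.0, 0.005, -0.0], [0.005, 1.0, -0.0], [0.0, -0.0, -1.0]] q [ 0.07  0.75  0.02  2.09 -0.03  0.3   1.34]
```

In the tool's units: 1 mm is 0.02, 0.5 mm is 0.01.

```bash
python3 nudge.py '[{"tz": 0.02,"jaw": 0},{"tz": 0.01,"jaw": 0},{"jaw": 0},{"jaw": 0}]' | grep -E "pos|force"; python3 nudge.py '[{"tz": 0.014,"jaw": 0},{"jaw": 0},{"jaw": 0}]' | grep -E "pos|force"; python3 where.py
```

```text
eef_pos: [489.5, -67.1, 49.3]
force: [-0.2, -1.1, 0.5]
gripper_force: 0.7
eef_pos: [489.5, -67.1, 48.6]
force: [0.6, 0.0, 3.3]
gripper_force: 1.5
t 4.25 shelf [ -60.2 -113.1   48.6] z 48.56 F [0.63 0.05 3.26] w -0.0
socket tool delta [-0.2 -1.9 -1.4]
corner tool delta [  1.  228.1  -1.4]
far tool delta [-119.   228.7   -1.4]
tool in shelf [[-1.0, 0.005, 0.0], [0.005, 1.0, 0.0], [-0.0, 0.0, -1.0]] q [ 0.07  0.75  0.01  2.09 -0.03  0.3   1.34]
```

Contact at z≈49.5; it now presses with about 3 N. I'll add 0.6 mm and start the stroke slowly, checking force along the way.

In the tool's units: 6 mm is 0.12, 3 mm is 0.06.

```bash
python3 nudge.py '[{"tz": 0.012,"jaw": 0},{"jaw": 0},{"ty": 0.06,"jaw": 0},{"ty": 0.12,"jaw": 0},{"ty": 0.12,"jaw": 0},{"ty": 0.12,"jaw": 0},{"ty": 0.12,"jaw": 0},{"ty": 0.12,"jaw": 0},{"ty": 0.12,"jaw": 0}]' | grep -E "pos|force"; python3 where.py
```

```text
eef_pos: [502.5, -29.7, 47.8]
force: [-1.8, -4.1, 4.1]
gripper_force: 2.4
t 5.15 shelf [-60.2 -73.5  47.8] z 47.84 F [-1.84 -4.12  4.14] w -0.0
socket tool delta [ -0.4 -41.5  -2.2]
corner tool delta [  0.7 188.5  -2.2]
far tool delta [-119.3  189.2   -2.2]
tool in shelf [[-1.0, 0.005, -0.0], [0.005, 1.0, -0.0], [0.0, -0.0, -1.0]] q [-0.01  0.76  0.03  2.07 -0.06  0.31  1.29]
```

In the tool's units: 6 mm is 0.12.

```bash
python3 nudge.py '[{"ty": 0.12,"jaw": 0},{"ty": 0.12,"jaw": 0},{"ty": 0.12,"jaw": 0},{"ty": 0.12,"jaw": 0},{"ty": 0.12,"jaw": 0},{"ty": 0.12,"jaw": 0},{"ty": 0.12,"jaw": 0},{"ty": 0.12,"jaw": 0},{"ty": 0.12,"jaw": 0},{"ty": 0.12,"jaw": 0},{"ty": 0.12,"jaw": 0}]' | grep -E "pos|force"; python3 where.py
```

```text
eef_pos: [524.6, 32.3, 47.8]
force: [-1.6, -3.5, 4.4]
gripper_force: 2.5
t 6.25 shelf [-59.8  -7.7  47.8] z 47.85 F [-1.58 -3.54  4.39] w -0.0
socket tool delta [  -0.4 -107.3   -2.1]
corner tool delta [  0.9 122.7  -2.2]
far tool delta [-119.1  123.3   -2.2]
tool in shelf [[-1.0, 0.005, -0.0], [0.005, 1.0, -0.0], [0.0, -0.0, -1.0]] q [-0.15  0.77  0.05  2.01 -0.09  0.36  1.2 ]
```

In the tool's units: 6 mm is 0.12.

```bash
python3 nudge.py '[{"ty": 0.12,"jaw": 0},{"ty": 0.12,"jaw": 0},{"ty": 0.12,"jaw": 0},{"ty": 0.12,"jaw": 0},{"ty": 0.12,"jaw": 0},{"ty": 0.12,"jaw": 0},{"ty": 0.12,"jaw": 0},{"ty": 0.12,"jaw": 0},{"ty": 0.12,"jaw": 0},{"ty": 0.12,"jaw": 0},{"ty": 0.12,"jaw": 0}]' | grep -E "force:"; python3 where.py; python3 nudge.py '[{"ty": 0.12,"jaw": 0},{"ty": 0.12,"jaw": 0},{"ty": 0.12,"jaw": 0},{"ty": 0.12,"jaw": 0},{"ty": 0.12,"jaw": 0},{"ty": 0.12,"jaw": 0},{"ty": 0.12,"jaw": 0},{"ty": 0.12,"jaw": 0},{"ty": 0.08,"jaw": 0},{"jaw": 0}]' | grep -E "force:"; python3 where.py
```

```text
force: [-2.0, -3.6, 5.6]
gripper_force: 2.5
t 7.35 shelf [-59.4  58.3  47.8] z 47.83 F [-1.96 -3.6   5.56] w -0.3
socket tool delta [  -0.4 -173.3   -2.2]
corner tool delta [ 0.9 56.7 -2.2]
far tool delta [-119.1   57.3   -2.2]
tool in shelf [[-1.0, 0.005, -0.0], [0.005, 1.0, -0.0], [0.0, -0.0, -1.0]] q [-0.27  0.8   0.07  1.93 -0.12  0.42  1.12]
force: [-0.9, -1.1, 4.8]
gripper_force: 2.4
t 8.35 shelf [-59.2 111.3  47.9] z 47.91 F [-0.9  -1.08  4.81] w 0.1
socket tool delta [-2.000e-01 -2.263e+02 -2.400e+00]
corner tool delta [ 0.8  3.7 -2.1]
far tool delta [-119.2    4.2   -2. ]
tool in shelf [[-1.0, 0.004, 0.0], [0.004, 1.0, 0.001], [-0.0, 0.001, -1.0]] q [-0.35  0.82  0.08  1.85 -0.13  0.47  1.06]
```

Force is steady at about 5 N. The tool is at the corner, so the short leg is next (tool -x), with another 3.5 mm of +y.

In the tool's units: -6 mm is -0.12, 3.5 mm is 0.07.

```bash
python3 nudge.py '[{"ty": 0.07,"jaw": 0},{"tx": -0.08,"jaw": 0},{"tx": -0.12,"jaw": 0},{"tx": -0.12,"jaw": 0},{"tx": -0.12,"jaw": 0},{"tx": -0.12,"jaw": 0},{"tx": -0.12,"jaw": 0},{"tx": -0.12,"jaw": 0},{"tx": -0.12,"jaw": 0},{"tx": -0.12,"jaw": 0},{"tx": -0.12,"jaw": 0}]' | grep -E "force:"; python3 where.py
```

```text
force: [-3.6, 1.6, 5.3]
gripper_force: 2.7
t 9.45 shelf [ -2.9 114.5  47.6] z 47.63 F [-3.63  1.61  5.28] w 0.0
socket tool delta [  56.2 -229.8   -2.4]
corner tool delta [57.2  0.2 -2.2]
far tool delta [-62.8   0.8  -2.6]
tool in shelf [[-1.0, 0.004, -0.003], [0.004, 1.0, 0.001], [0.003, 0.001, -1.0]] q [-0.3   0.87  0.08  1.71 -0.12  0.58  1.09]
```

In the tool's units: -6 mm is -0.12.

```bash
python3 nudge.py '[{"tx": -0.12,"jaw": 0},{"tx": -0.12,"jaw": 0},{"tx": -0.12,"jaw": 0},{"tx": -0.12,"jaw": 0},{"tx": -0.12,"jaw": 0},{"tx": -0.12,"jaw": 0}]' | grep -E "force:"; python3 where.py;  python3 nudge.py '[{"tx": -0.12,"jaw": 0},{"tx": -0.12,"jaw": 0},{"tx": -0.12,"jaw": 0},{"tx": -0.1,"jaw": 0},{"tx": -0.06,"jaw": 0},{"jaw": 0},{"jaw": 0}]' | grep -E "force:"; python3 where.py
```

```text
force: [-3.2, 1.1, 5.0]
gripper_force: 2.7
t 10.05 shelf [ 33.2 114.4  47.6] z 47.62 F [-3.19  1.08  4.96] w 0.2
socket tool delta [  92.2 -229.8   -2.4]
corner tool delta [93.2  0.2 -2.1]
far tool delta [-26.8   0.7  -2.5]
tool in shelf [[-1.0, 0.004, -0.003], [0.004, 1.0, 0.001], [0.003, 0.001, -1.0]] q [-0.27  0.9   0.08  1.61 -0.12  0.64  1.11]
force: [-1.8, 0.4, 5.3]
gripper_force: 2.5
t 10.75 shelf [ 60.  114.3  47.8] z 47.83 F [-1.83  0.43  5.33] w -0.0
socket tool delta [ 118.9 -229.8   -2.4]
corner tool delta [120.    0.2  -2. ]
far tool delta [ 0.   0.7 -2.2]
tool in shelf [[-1.0, 0.005, -0.002], [0.005, 1.0, 0.002], [0.002, 0.002, -1.0]] q [-0.25  0.92  0.09  1.54 -0.11  0.68  1.12]
```

The tool has reached the far end cap, pressing at about 5 N. I'll lift straight up, wait and check.

In the tool's units: -30 mm is -0.6, -15 mm is -0.3.

```bash
python3 nudge.py '[{"tz": -0.04,"jaw": 0},{"tz": -0.08,"jaw": 0},{"tz": -0.3,"jaw": 0},{"tz": -0.6,"jaw": 0},{"tz": -0.6,"jaw": 0},{"tz": -0.6,"jaw": 0},{"tz": -0.3,"jaw": 0},{"tz": -0.1,"jaw": 0},{"jaw": 0},{"jaw": 0},{"jaw": 0},{"jaw": 0}]' | grep -E "force:|width"; python3 where.py; python3 -c "
from h import *
im=ctrl.get_image('top');d=cv2.absdiff(im,cv2.imread('pics/top0.png'))
cv2.imwrite('pics/top1.png',im)"
```

```text
force: [0.6, -0.3, 0.5]
width: 0.3
gripper_force: 0.0
t 11.95 shelf [ 60.3 112.4 177.5] z 177.48 F [ 0.58 -0.27  0.46] w 0.3
socket tool delta [ 118.9 -227.9  128. ]
corner tool delta [120.1   2.1 127.7]
far tool delta [1.000e-01 2.700e+00 1.275e+02]
tool in shelf [[-1.0, 0.005, -0.002], [0.005, 1.0, -0.001], [0.002, -0.001, -1.0]] q [-0.26  0.76  0.11  1.48 -0.1   0.91  1.11]
```

View pics/top1.png

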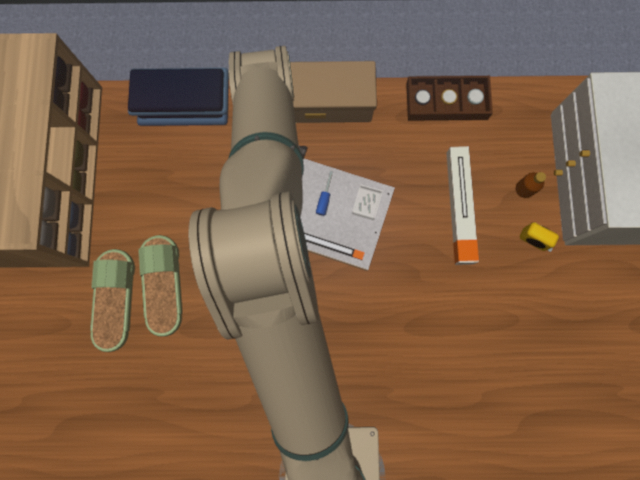

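The hand is clear at 177 mm. The screwdriver (324,203), tray (367,203), sandals, tape measure, perfume and carton are all where they were, and the socket is still at (358,255).

```bash
python3 -c "
from cell import ctrl
print(ctrl.finish_job())"
```

```text
the job is handed in; nothing more can be done
None
```

I ran one pass from the orange socket round the corner to the far end, pressing at about 3–5.5 N at each check, then lifted clear and handed the job in at about 12 s; nothing else appeared to have moved, and no verdict came back.

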